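Reset a tripped hotplate through its recessed well

TASK

One of the two yellow hotplates has tripped: it is the one with the red pilot lamp. With the fingertips alone, push its shutter fully open, reach down into the well, press the sunken orange reset key all the way down and keep it down for about two seconds, then let it come up and push the shutter fully shut again. Do not pinch the shutter's ridge or anything else, do not lift or shove the hotplates out of place, and leave the other hotplate (green lamp) and the beaker, jar and bottles alone.

Things in the scene. Friction and masses are not known exactly. Their poses are not given: they have to be found in the camera images.
- tripped: The tripped hotplate, red lamp: loose yellow hotplate, 240 mm deep (own x) by 200 wide (own y) by 85 high, about 2.6 kg. Origin: centre of underside; own x points away from the operator (the robot), z up. A white 140 mm plate covers the rear of the top, 15 mm above it; the control deck (85 mm high) is the strip nearest the robot, own x -120 to -25 mm, with a shuttered well and a lamp
- tripped_well (a point): Tripped unit: centre of the well's mouth, at deck height, own (-78, +48) mm. The well is 46 by 46 mm with sides parallel to the housing, 35 mm deep. Axes as the unit's
- tripped_lamp (a point): Tripped unit: on its red domed pilot lamp, 20 mm across in a 26 mm black bezel, 12 mm high, on the deck at own (-78, -75) mm; this point is at deck height
- tripped_key (a joint): Tripped unit: sunken orange reset key, round, 26 mm across, in the middle of the well. Value in m: 0 up, 0.006 fully down; springs back when let go; 1.5 N starts it, 5 N holds it fully down. Its top is 18 mm below the deck when up
- tripped_key_top (a point): Tripped unit: centre of the top face of the reset key (moves down with it). Axes as the unit's
- tripped_shutter (a joint): Tripped unit: shutter slide, m: 0 shut over the well, 0.056 fully open, growing toward the unit's own -y (toward the lamp). Aluminium plate 56 by 54 by 3 mm on the deck; 1.2 N of friction, stays where left; starts up to 15 mm ajar. The well is quite uncovered from 0.051 on
- tripped_shutter_ribs (a point): Tripped unit: top centre of the push ridge in the middle of the shutter: two black ribs, together 16 mm wide along the unit's y, 36 mm long along its x, standing 12 mm above the shutter plate; this point is 15 mm above the deck. Push the ridge from its side; it moves with the shutter. Axes as the unit's
- tripped_rib_near_well: Tripped unit: the rib on the ridge's own +y side, 36 by 5 by 12 mm, origin under its centre; pushed toward -y to open the shutter
- tripped_rib_near_lamp: Tripped unit: the rib on the ridge's own -y side, 36 by 5 by 12 mm, origin under its centre; pushed toward +y to shut the shutter
- healthy: The healthy hotplate, green lamp, otherwise identical to the tripped one, to be left alone: same sizes, origin and axes
- healthy_key (a joint): Reset key of the healthy unit, m, 0 up; leave alone
- healthy_shutter (a joint): Shutter of the healthy unit, m, 0 shut; leave it where it is
- healthy_shutter_ribs (a point): Healthy unit: top centre of its shutter's push ridge; leave alone
- beaker: Empty glass beaker, 60 mm across, 85 mm high, standing between the units; origin: centre of its underside
- jar: White plastic jar, 44 mm across, 60 mm high, standing between the units, nearer the robot than the beaker; origin: centre of its underside
- amber_bottle: Amber reagent bottle, 68 mm across, 170 mm high, beyond the left unit's outer side; origin: centre of its underside
- green_bottle: Green reagent bottle, 68 mm across, 170 mm high, beyond the right unit's outer side; origin: centre of its underside

How it is judged (in metres and radians):
On the way, in this order (a step that is already met when the one before it is completed fails the run):
1. the red-lamp unit's shutter is pushed open (beyond 48 of its 56 mm) (value of joint tripped_shutter above 0.048 m), for 0.1 s.
2. the sunken key is pressed down by the fingers (beyond 4.8 of its 6 mm) and kept down for 1 s (value of joint tripped_key above 0.0048 m and contact force between the fingers and tripped_key above 1 N), for 1 s.
3. the shutter is pushed shut again (within 4 mm) (value of joint tripped_shutter below 0.004 m), for 0.2 s.
At the end, for the whole second after the job is handed in: The tripped unit's shutter is shut within 4 mm, its key is up again (within 1.5 mm), and the unit stands level within 20 mm of where it stood (value of joint tripped_shutter below 0.004 m and value of joint tripped_key below 0.0015 m and distance of tripped from where it was at the start of the episode below 0.02 m and angle between tripped's own z axis and vertical below 0.05 rad and linear speed of tripped below 0.02 m/s); the robot touches nothing.
It fails at once if the shutter's ridge is pinched (both ribs loaded by the fingers beyond 2 N at once) (contact force between the fingers and tripped_rib_near_well above 2 N and contact force between the fingers and tripped_rib_near_lamp above 2 N).
It fails at once if the tripped unit is lifted, tipped or shoved more than 20 mm (distance of tripped from where it was at the start of the episode above 0.02 m or height (world z) of tripped above 0.01 m or angle between tripped's own z axis and vertical above 0.1 rad).
It fails at once if the healthy unit is moved more than 10 mm, its shutter shifted more than 10 mm, or its key pressed (distance of any of healthy, healthy_shutter_ribs from where it was at the start of the episode above 0.01 m or value of joint healthy_key above 0.003 m).
It fails at once if glassware, jar or a bottle is moved more than 15 mm or tipped (distance of any of beaker, jar, amber_bottle, green_bottle from where it was at the start of the episode above 0.015 m or angle between any of beaker, jar, amber_bottle, green_bottle's own z axis and vertical above 0.25 rad).
It also fails if it takes over 54 s, if anything falls off the work surface, if the arm or the gripper's body presses on something with over 40 N, if the wrist force passes 120 N, or if a joint passes its speed limit or range.

ROBOT

A 6-joint arm with a two-finger parallel gripper is mounted at the origin on the work surface. World frame = base frame: x ahead of the robot, y to its left, z up, the work surface at z = 0. Lengths are in mm, angles in rad, forces in N, time in s.
With the tool pointing down it reaches from about 300 to 850 mm from the base axis. Payload 5.4 kg.
Tool frame: the origin (TCP) lies at the very end of the fingers, on their centre line; the grasp point (between the pads) lies 19 mm behind it; z points along the fingers, y is the line along which they close (so a half turn about z gives the same grasp; the last joint's range is limited). The gripper opens to 85 mm and grips with 20 to 120 N. Pads are 22 mm wide; open, the fingers measure 114 mm over their backs; the gripper's body (76 mm by 85 mm) begins 54 mm behind the grasp point. The pads swing forward as they close: fully open they stand 13 mm farther back than shut.
Start: joints at [-0.21, 0.158, 1.597, -0, 1.386, -0.21], TCP at [574.984, -0.018, 231.299] pointing down, gripper open.
Joint ranges: [-2.91, 2.91], [-0.94, 2.29], [0.18, 2.7], [-1.29, 4.43], [0.17, 2.64], [-3, 3]. Speed limits (rad/s): [2.57, 2.57, 3.14, 3.14, 3.14, 3.14].

INTERFACE

Orientations are given as [roll, pitch, yaw] about the fixed x, y, z axes, in that order (R = Rz(yaw) Ry(pitch) Rx(roll)).
In Python, from station import sensors, optics, job gives the robot as it stands.
- The arm moves only by the tool move_arm, never from a script. Its argument "series" is text: rows parted by semicolons, each of 4 numbers parted by spaces: the shift along the world's x, y, z in m, then the turn about the world's z in degrees. A call has 1 to 20 rows; each row shifts and turns the commanded pose from where the row before left it; what a row does not reach is not made up. A row lasts 1/10 s, in which the tool goes at most 50 mm and 8.59 degrees, less where a joint would pass 70% of its speed; a pose out of reach is approached as far as the arm can. A call is refused whole if a number of a shift passes 0.05 or a number of a turn 8.59, either way. A call with a gripper value outside its range is refused whole. "grip" is the closure, from 0 (fully open) to 1 (shut), set as the call begins (left out, the last holds). The fingers move at their own pace and stop on an object; the grip force is fixed at half the most. Time passes only in rows, so rows that do not move let the fingers close. It gives the time, the measured TCP pose, the force, the opening and the grip force at its end, in the units of the state.
- sensors.get_obs(): the state, without advancing time (a new reading comes with each control period).
- optics.capture(name): name is "scene" or "side" or "wrist"; returns the picture (400x640x3 uint8, red, green, blue); there is no depth.
- optics.get_calibration(name): a dict with "K" (3x3 intrinsics, pixels), "k1" (the pictures are not rectified: a ray, as slopes to the right and down, at radius r is drawn at 1 + k1 r^2 times it, then the intrinsics apply), "world_to_cam" (4x4, takes a point from world to camera coordinates). Camera axes: x right, y up, looking along -z (the intrinsics and any distortion apply to the point x, -y, -z); pixel columns grow to the right and rows downward; lengths in mm; the calibration is good to about 2 mm. A picture is of the moment at which its call begins: read the wrist's pose just before it. get_calibration takes no time and is no camera call; for the wrist camera it gives the pose at the moment of the call.
- job.sign_off(): hands the job in; it is judged then, once.
The state is a dict: "t": time; "joint_pos": joint angles; "joint_velocities": joint speeds; "effort": joint torques, N m; "tcp_pos": TCP position; "orientation": TCP orientation; "contact_force": force on the tool from outside, world axes, zero at the start; "moment": the same for the moment, N m; "width": opening from 0.0 (shut) to 1.0 (fully open); "gripper_force": force on a finger pad.
Only numpy, scipy, OpenCV 4.12 (cv2) and the standard library are available. Lean on these libraries where they do the work, as an engineer would, in place of code of your own. Each camera call takes 0.05 s, during which the arm holds its last target. There are 200 camera calls.

## Working session

There is one attempt and no reset: what is moved stays moved. The work goes in short steps, Python scripts to look and compute and a tool call to move; the robot and the scene stay as the last step left them, time stands still between calls to the robot, and variables do not carry over. Pictures are saved under pics/ and viewed, at most 10 in all, crops included, and the job is handed in when it is done.

Besides the shell and the picture viewer there is one more tool, called after "Request:" as a command line: name --argument value ..., lists and objects as JSON in quotes. move_arm: Moves the arm, as the interface text tells. Its arguments: {"type":"object","properties":{"series":{"type":"string"},"grip":{"type":"number"}},"required":["series"]}

```bash
mkdir -p pics; cat > h.py <<'E'
import numpy as np, cv2
from station import sensors, optics, job
def ray(c,px):
    K=np.array(c["K"]);p=(np.array(px,float)-K[:2,2])/[K[0,0],K[1,1]]
    q=p.copy()
    for _ in range(20): q=p/(1+c["k1"]*(q@q))
    M=np.array(c["world_to_cam"]);R=M[:3,:3];o=-R.T@M[:3,3]
    return o,R.T@np.array([q[0],-q[1],-1])
def onz(c,px,z):
    o,d=ray(c,px);return o+d*(z-o[2])/d[2]
def snap(n,f):
    c=optics.get_calibration(n);im=optics.capture(n);cv2.imwrite("pics/"+f,im[:,:,::-1]);return c,im
E
python3 - <<'E'
from h import *
a=snap("scene","s1.png");b=snap("side","d1.png")
cv2.imwrite("pics/both.png",np.vstack([a[1],b[1]])[:,:,::-1])
print(sensors.get_obs())
for n in("scene","side","wrist"):
    c=optics.get_calibration(n);M=np.array(c["world_to_cam"]);print(n,-M[:3,:3].T@M[:3,3],c["k1"],np.array(c["K"])[0,0])
E
```

```text
{'t': 0.1, 'joint_pos': array([-2.10119174e-01,  1.58983228e-01,  1.59814731e+00, -1.22235710e-05,
        1.38623902e+00, -2.10103754e-01]), 'joint_velocities': array([ 0.00040998, -0.00085495, -0.00185584,  0.00088002, -0.00078667,
       -0.00061841]), 'effort': array([-7.57551825e-04, -3.96992576e+01, -3.32336462e+01, -2.75585571e-04,
        4.22027864e-03, -6.59638424e-07]), 'tcp_pos': array([5.74430043e+02, 8.56321022e-02, 2.30396418e+02]), 'orientation': array([-3.13985232e+00, -3.58845533e-04,  1.57078285e+00]), 'contact_force': array([-0.04445155, -0.58294769,  0.52330818]), 'moment': array([-0.01318988,  0.02149354, -0.03068581]), 'gripper_force': 0.0, 'width': 0.9958774892394009}
scene [ 911.88381578 -505.77884423 1102.46946076] -0.03301924911387346 408.87663710028266
side [ -28.74931163 -944.53741517  991.13777062] 0.0523741953922016 501.6666487129826
wrist [575.63544006  70.79169218 372.31385796] -0.051278713965135315 284.83925126729764
```

View pics/s1.png

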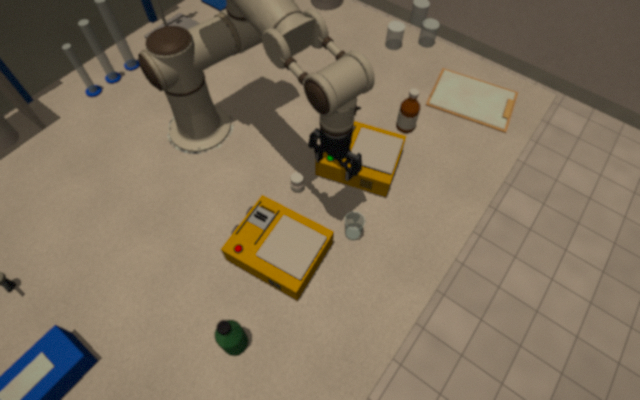

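View pics/d1.png

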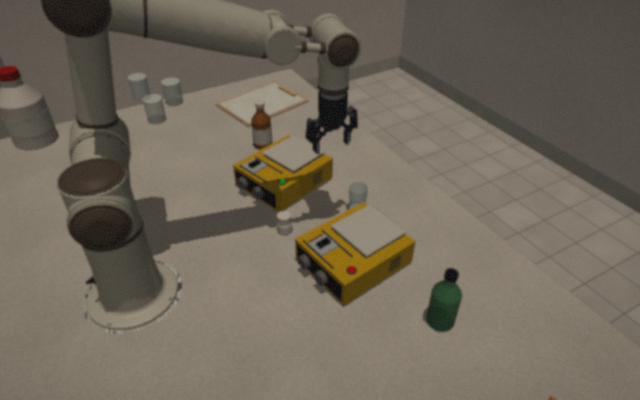

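The scene view shows the red lamp at about (238,248) and the ridge at (262,215). The side view has the lamp at (351,270) and the ridge at (322,242). So the right-hand unit is the tripped one, and I'll locate it next.

```bash
python3 - <<'E'
from h import *
for n,f,rg in(("scene","s1.png",(262,215)),("side","d1.png",(322,242))):
    c=optics.get_calibration(n);im=cv2.imread("pics/"+f).astype(int);b,g,r=im[...,0],im[...,1],im[...,2]
    m=((r>110)&(g<60)&(b<60)).astype(np.uint8)
    k,l,s,ce=cv2.connectedComponentsWithStats(m)
    for i in range(1,k):
        if s[i,4]>15: print(n,ce[i],s[i,4],onz(c,ce[i],91).round())
    print("ridge",onz(c,rg,97).round())
    m=((r>120)&(b<60)&(g>80)).astype(np.uint8)
    k,l,s,ce=cv2.connectedComponentsWithStats(m)
    for i in range(1,k):
        if s[i,4]>150: print("yel",ce[i],s[i],onz(c,ce[i],85).round())
c=optics.get_calibration("scene")
for p in((262,198),(334,238),(300,293)): print(onz(c,p,85).round())
# plate corners
for p in((284,216),(329,242),(296,280),(257,250)): print("plate",onz(c,p,100).round())
E
```

```text
scene [237.56410256 248.05128205] 39 [ 465. -278.   91.]
ridge [ 452. -164.   97.]
yel [376.02012384 152.82043344] [351 121  55  63 646] [581. 223.  85.]
yel [269.28310332 242.83513614] [ 221  195  112   97 2681] [ 520. -212.   85.]
side [11.05 68.4 ] 20 [ -98. 1296.   91.]
side [351.19444444 269.16666667] 36 [ 465. -276.   91.]
ridge [ 449. -165.   97.]
yel [279.45265589 166.0404157 ] [234 136  98  46 866] [513. 197.  85.]
yel [350.66666667 250.63098592] [ 296  202  119   82 2130] [ 501. -218.   85.]
[ 409. -118.   85.]
[651. -94.  85.]
[ 674. -271.   85.]
plate [ 504. -130.  100.]
plate [ 651. -117.  100.]
plate [ 648. -254.  100.]
plate [ 513. -252.  100.]
```

Request:
move_arm --series "-0.02 -0.045 0 1.2; -0.02 -0.045 0 1.2; -0.02 -0.045 0 1.2; -0.02 -0.045 0 1.2; -0.02 -0.045 0 1.2; -0.02 -0.045 -0.02 1; 0 0 0 0; 0 0 0 0; 0 0 0 0" --grip 1

```text
t: 1.0
tcp_pos: [456.6, -266.5, 212.6]
orientation: [3.141, -0.0, 1.694]
contact_force: [-0.2, 0.2, 0.2]
width: 0.001
gripper_force: 0.0
```

```bash
python3 - <<'E'
from h import *
o=sensors.get_obs();print(o["tcp_pos"],o["orientation"],o["width"],o["contact_force"])
c,im=snap("wrist","w1.png")
import pickle;pickle.dump(c,open("w1.pkl","wb"))
E
```

```text
[ 456.60958501 -266.4630645   212.56646518] [ 3.14136290e+00 -4.68867277e-04  1.69376723e+00] 0.0011882413996720427 [-0.17004572  0.23280671  0.198329  ]
```

View pics/w1.png

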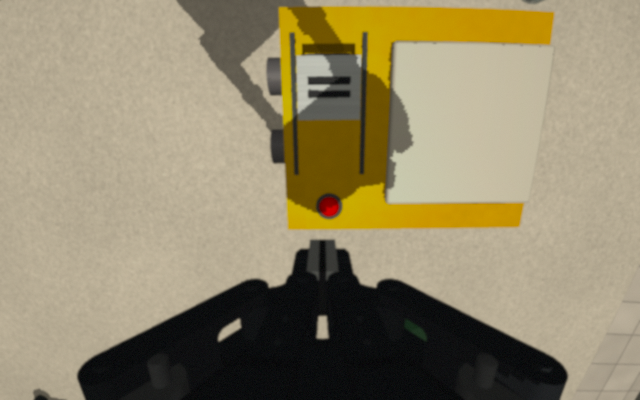

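The wrist view shows the ribs at about (329,79) and (329,95), the lamp at (329,206), the housing's near corners at (289,229) and (279,8), and the white plate's corners. The well is partly uncovered at the top, around (329,48).

```bash
python3 - <<'E'
from h import *
import pickle
c=pickle.load(open("w1.pkl","rb"))
im=cv2.imread("pics/w1.png").astype(int);b,g,r=im[...,0],im[...,1],im[...,2]
m=((r>140)&(g<60)&(b<60));ys,xs=np.nonzero(m);L=onz(c,(xs.mean(),ys.mean()),92)
sub=im[70:102,303:356].max(2);v,u=np.nonzero(sub<70);v+=70;u+=303
top=v<87;R=[onz(c,(u[s].mean(),v[s].mean()),100) for s in(top,~top)]
print("lamp",L.round(1),"ribs",np.round(R,1),[(u[s].min(),u[s].max(),v[s].min(),v[s].max()) for s in(top,~top)])
C=[onz(c,p,85) for p in((279,8),(289,229),(522,226),(553,13))];print(np.round(C,1))
for i,j,off in((1,0,90),(1,2,0),(0,3,0)):
    d=C[j]-C[i];print("yaw",np.degrees(np.arctan2(d[1],d[0]))-off,np.linalg.norm(d))
P=[onz(c,p,100) for p in((392,43),(552,46),(530,203),(388,202))]
for i,j,off in((0,1,0),(3,2,0)):
    d=P[j]-P[i];print("pl yaw",np.degrees(np.arctan2(d[1],d[0]))-off,np.linalg.norm(d))
rc=(R[0]+R[1])/2
for y in (6,7,8):
    t=np.radians(y);ex=np.array([np.cos(t),np.sin(t)]);ey=np.array([-ex[1],ex[0]])
    w=L[:2]+123*ey;d=rc[:2]-L[:2];print(y,"well",w.round(1),"ridge-lamp in own",d@ex,d@ey,"origin from corners",(C[1][:2]+120*ex+100*ey).round(1),"well",(C[1][:2]+42*ex+148*ey).round(1))
E
```

```text
lamp [ 467.5 -277.8   92. ] ribs [[ 452.7 -162.7  100. ]
 [ 453.8 -173.2  100. ]] [(np.int64(309), np.int64(350), np.int64(76), np.int64(84)), (np.int64(309), np.int64(350), np.int64(90), np.int64(97))]
[[ 401.8 -108.9   85. ]
 [ 428.8 -305.    85. ]
 [ 667.7 -272.8   85. ]
 [ 637.5  -77.6   85. ]]
yaw 7.853429035148906 197.99419032737856
yaw 7.67060011229376 241.01922059479432
yaw 7.567000470308631 237.76637846071836
pl yaw 7.932065986996065 136.72575852364292
pl yaw 6.65975185499393 137.85619059377797
6 well [ 454.6 -155.4] ridge-lamp in own -2.6247420544434648 110.69549668934836 origin from corners [ 537.7 -193. ] well [ 455.1 -153.4]
7 well [ 452.5 -155.7] ridge-lamp in own -0.6924394945158718 110.72444529416408 origin from corners [ 535.7 -191.1] well [ 452.5 -153. ]
8 well [ 450.4 -156. ] ridge-lamp in own 1.2400739891895627 110.71966616033141 origin from corners [ 533.7 -189.3] well [ 449.8 -152.6]
```

Request:
move_arm --series "-0.002 0.043 0 0.4; -0.003 0.043 0 0; -0.003 0.043 -0.03 0; 0 0 -0.04 0; 0 0 -0.03 0; 0 0 0 0; 0 0 0 0; 0 0 0 0"

```text
t: 1.85
tcp_pos: [450.0, -141.1, 116.3]
orientation: [3.138, 0.003, 1.701]
contact_force: [0.4, -0.4, 0.6]
width: -0.003
gripper_force: 0.0
```

```bash
python3 - <<'E'
from h import *
import pickle
o=sensors.get_obs();print(o["t"],o["tcp_pos"],o["orientation"],o["contact_force"])
c,im=snap("wrist","w2.png");pickle.dump(c,open("w2.pkl","wb"))
E
```

```text
1.85 [ 450.00332128 -141.07470028  116.26055157] [3.13842507e+00 2.56251708e-03 1.70053168e+00] [ 0.37287753 -0.36179464  0.57683746]
```

View pics/w2.png

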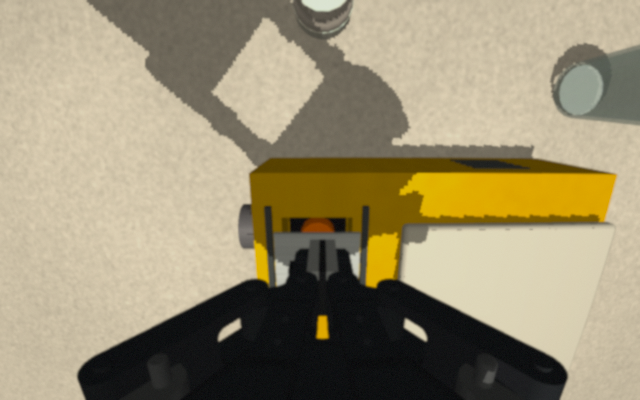

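The wrist view shows the exposed part of the well at (290–350, 219–232), with the orange key just visible at (317,228). The fingertips, at (322,243), are above the shutter on the well side of the ridge, which suits the push. I'll lower them there.

Request:
move_arm --series "0 0.002 -0.01 0; 0 0.002 -0.01 0; 0 0 -0.003 0; 0 0 0 0; 0 0 0 0; 0 0 0 0"

```text
t: 2.5
tcp_pos: [448.5, -136.6, 91.2]
orientation: [3.141, 0.0, 1.7]
contact_force: [-0.0, -0.1, -0.7]
width: 0.002
gripper_force: 0.0
```

```bash
python3 - <<'E'
from h import *
o=sensors.get_obs();print(o["t"],o["tcp_pos"],o["contact_force"])
E
```

```text
2.5 [ 448.52290247 -136.59977101   91.1745305 ] [-0.02491652 -0.13042317 -0.66285697]
```

Request:
move_arm --series "0.0005 -0.004 0.001 0; 0.0005 -0.004 0 0; 0.0005 -0.004 0 0; 0.0005 -0.004 0 0; 0.0005 -0.004 0 0; 0.0005 -0.004 0 0; 0.0005 -0.004 0 0; 0.0005 -0.004 0 0; 0.0005 -0.004 0 0; 0.0005 -0.004 0 0; 0.0005 -0.004 0 0; 0.0005 -0.004 0 0; 0 0 0 0; 0 0 0 0"

```text
t: 3.9
tcp_pos: [454.2, -184.7, 91.9]
orientation: [-3.141, 0.0, 1.7]
contact_force: [1.2, -0.0, -1.1]
width: 0.002
gripper_force: 0.0
```

```bash
python3 - <<'E'
from h import *
import pickle
o=sensors.get_obs();print(o["t"],o["tcp_pos"],o["contact_force"])
c,im=snap("wrist","w3.png");pickle.dump(c,open("w3.pkl","wb"))
E
```

```text
3.9 [ 454.20551128 -184.68148163   91.9028832 ] [ 1.2189368  -0.00710645 -1.10506452]
```

View pics/w3.png

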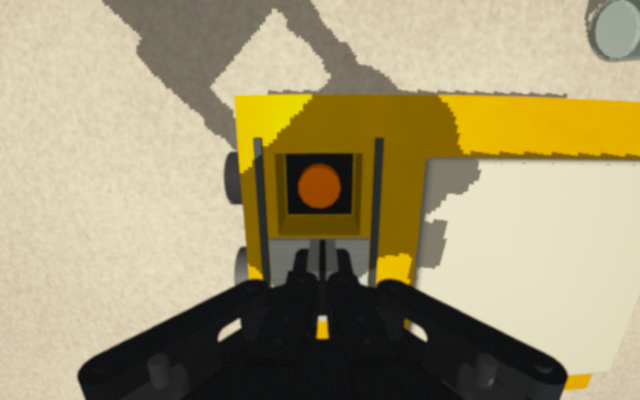

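The wrist view shows the well nearly uncovered. Its mouth runs from about (276,153) to (363,153) at the far edge, the key is at (319,186), and the shutter edge is at v≈238.

```bash
python3 - <<'E'
from h import *
import pickle
c=pickle.load(open("w3.pkl","rb"))
im=cv2.imread("pics/w3.png").astype(int);b,g,r=im[...,0],im[...,1],im[...,2]
m=((r>110)&(g<90)&(b<40));m[:140]=0;m[235:]=0;ys,xs=np.nonzero(m&(np.abs(np.arange(640)-319)<35)[None]);print(xs.mean(),ys.mean(),len(xs))
K=onz(c,(xs.mean(),ys.mean()),67);print("key",K.round(1))
t=np.radians(7.5);ex=np.array([np.cos(t),np.sin(t)]);ey=np.array([-ex[1],ex[0]])
A=[onz(c,p,85) for p in((276,153),(363,153))];print("mouth far",np.round(A,1),"centre",((A[0]+A[1])/2)[:2]-23*ey)
d=A[1]-A[0];print(np.degrees(np.arctan2(d[1],d[0])),np.linalg.norm(d))
E_=onz(c,(319,238),88)[:2];print("plate edge own y rel key",(E_-K[:2])@ey,"open",28-(E_-K[:2])@ey)
B=onz(c,(319,235),85)[:2];print((A[0][:2]-B)@ey)
print(((A[0]+A[1])/2)[:2],"ridge est from tool", (np.array([454.2,-184.7])-K[:2])@ey)
E
```

```text
319.0723495702006 185.0974212034384 1396
key [ 449.1 -151.6   67. ]
mouth far [[ 424.5 -133.6   85. ]
 [ 469.2 -127.8   85. ]] centre [ 449.86374545 -153.47802248]
7.410078429587698 45.125621923704706
plate edge own y rel key -25.21927591967091 open 53.219275919670906
45.78244637497921
[ 446.86164302 -130.67479067] ridge est from tool -33.4534960548169
```

Request:
move_arm --series "0.0002 -0.0015 0 0; 0.0001 -0.001 0 0; 0 0 0 0; 0 0 0 0; -0.001 0.004 0 0; 0 0 0.01 0; 0 0 0.01 0; -0.002 0.016 0 0; -0.002 0.014 0 0; 0 0 0 0; 0 0 0 0; 0 0 0 0"

```text
t: 5.15
tcp_pos: [449.5, -152.9, 111.8]
orientation: [-3.141, 0.0, 1.7]
contact_force: [-0.0, -0.4, -0.6]
width: 0.003
gripper_force: 0.0
```

```bash
python3 - <<'E'
from h import *
o=sensors.get_obs();print(o["t"],o["tcp_pos"],o["orientation"],o["contact_force"])
c,im=snap("wrist","w4.png")
import pickle;pickle.dump(c,open("w4.pkl","wb"))
E
```

```text
5.15 [ 449.54051034 -152.86154085  111.75629947] [-3.14135452e+00  1.41060638e-05  1.70022403e+00] [-0.00751348 -0.3735851  -0.56613911]
```

View pics/w4.png

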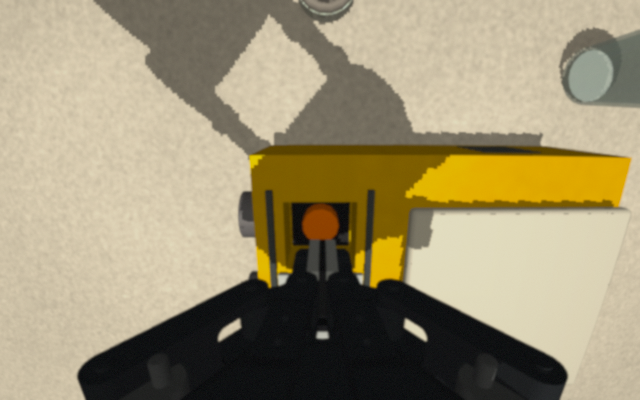

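The wrist view shows the fingertips at (322,240), over the well and the key at (320,222), with the shutter edge clear at v≈275. I'll go down into the well.

Request:
move_arm --series "0 0 -0.015 0; 0 0 -0.014 0; 0 0 -0.008 0; 0 0 -0.004 0; 0 0 0 0; 0 0 0 0"

```text
t: 5.8
tcp_pos: [450.0, -153.2, 71.4]
orientation: [3.141, 0.001, 1.7]
contact_force: [-0.6, -0.1, -0.6]
width: -0.002
gripper_force: 0.0
```

Request:
move_arm --series "0 0 -0.002 0; 0 0 -0.002 0; 0 0 -0.002 0; 0 0 -0.001 0; 0 0 0 0; 0 0 0 0"

```text
t: 6.4
tcp_pos: [450.0, -153.1, 64.3]
orientation: [3.141, 0.001, 1.7]
contact_force: [-0.3, -0.2, 3.3]
width: -0.001
gripper_force: 1.5
```

Request:
move_arm --series "0 0 -0.001 0; 0 0 -0.001 0; 0 0 -0.001 0; 0 0 0 0; 0 0 0 0"

```text
t: 6.9
tcp_pos: [449.9, -153.1, 61.2]
orientation: [3.141, 0.001, 1.7]
contact_force: [1.0, -0.2, 5.2]
width: -0.001
gripper_force: 2.4
```

Request:
move_arm --series "0 0 -0.001 0; 0 0 -0.0005 0; 0 0 0 0; 0 0 0 0"

```text
t: 7.3
tcp_pos: [450.0, -153.2, 60.8]
orientation: [3.141, 0.0, 1.7]
contact_force: [-2.6, 2.4, 15.4]
width: 0.003
gripper_force: 7.7
```

Force rose sharply to 15 N, so the key is on its bottom stop. I'll hold it there for 2 s, then let it up and go round to the lamp side of the ridge.

Request:
move_arm --series "0 0 0 0; 0 0 0 0; 0 0 0 0; 0 0 0 0; 0 0 0 0; 0 0 0 0; 0 0 0 0; 0 0 0 0; 0 0 0 0; 0 0 0 0; 0 0 0 0; 0 0 0 0; 0 0 0 0; 0 0 0 0; 0 0 0 0; 0 0 0 0; 0 0 0 0; 0 0 0 0; 0 0 0 0; 0 0 0 0"

```text
t: 9.3
tcp_pos: [450.0, -153.2, 60.8]
orientation: [3.141, 0.0, 1.7]
contact_force: [-3.4, 1.6, 15.8]
width: -0.0
gripper_force: 7.7
```

Request:
move_arm --series "0 0 0.003 0; 0 0 0.005 0; 0 0 0.01 0; 0 0 0.015 0; 0 0 0.02 0; 0 0 0.015 0; 0 0 0 0; 0 0 0 0; 0 0 0 0"

```text
t: 10.2
tcp_pos: [448.7, -152.3, 126.1]
orientation: [-3.14, -0.002, 1.7]
contact_force: [-0.4, 0.0, -0.1]
width: -0.003
gripper_force: 0.0
```

Request:
move_arm --series "0.006 -0.041 0 0; 0.005 -0.041 0 0; 0 0 0 0; 0 0 0 0; 0 0 -0.012 0; 0 0 -0.008 0; 0 0 0 0; 0 0 0 0; 0 0 0 0"

```text
t: 11.1
tcp_pos: [460.8, -234.7, 107.6]
orientation: [3.141, 0.0, 1.7]
contact_force: [-1.0, 0.0, 1.1]
width: -0.003
gripper_force: 0.0
```

```bash
python3 - <<'E'
from h import *
o=sensors.get_obs();print(o["t"],o["tcp_pos"],o["contact_force"])
c,im=snap("wrist","w5.png")
import pickle;pickle.dump(c,open("w5.pkl","wb"))
E
```

```text
11.1 [ 460.79919184 -234.73224262  107.63807845] [-0.98278293  0.02111963  1.08347995]
```

View pics/w5.png

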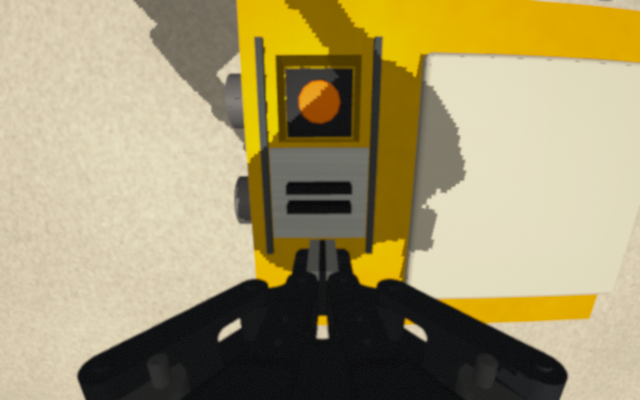

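The wrist view shows the shutter fully open, with the key back up at (319,101) and the ribs at v≈188 and 207. The fingertips are on the lamp side of the ridge, so I'll lower them and push the shutter shut.

Request:
move_arm --series "0 0 -0.01 0; 0 0 -0.005 0; 0 0 0 0; 0 0 0 0; 0 0 0 0"

```text
t: 11.65
tcp_pos: [460.7, -235.1, 92.6]
orientation: [3.141, 0.0, 1.7]
contact_force: [0.5, 0.2, 0.5]
width: -0.001
gripper_force: 0.0
```

Request:
move_arm --series "-0.0005 0.004 0 0; -0.0005 0.004 0 0; -0.0005 0.004 0 0; -0.0005 0.004 0 0; -0.0005 0.004 0 0; -0.0005 0.004 0 0; -0.0005 0.004 0 0; -0.0005 0.004 0 0; -0.0005 0.004 0 0; -0.0005 0.004 0 0; -0.0005 0.004 0 0; -0.0005 0.004 0 0; -0.0005 0.004 0 0; -0.0005 0.004 0 0; -0.0003 0.002 0 0; 0 0 0 0; 0 0 0 0"

```text
t: 13.35
tcp_pos: [453.3, -176.6, 92.3]
orientation: [-3.142, -0.001, 1.7]
contact_force: [0.6, -0.2, -0.1]
width: -0.002
gripper_force: 0.0
```

```bash
python3 - <<'E'
from h import *
o=sensors.get_obs();print(o["t"],o["tcp_pos"],o["contact_force"])
c,im=snap("wrist","w6.png")
import pickle;pickle.dump(c,open("w6.pkl","wb"))
E
```

```text
13.35 [ 453.279624   -176.62195002   92.31263413] [ 0.63413929 -0.20665901 -0.07044908]
```

View pics/w6.png

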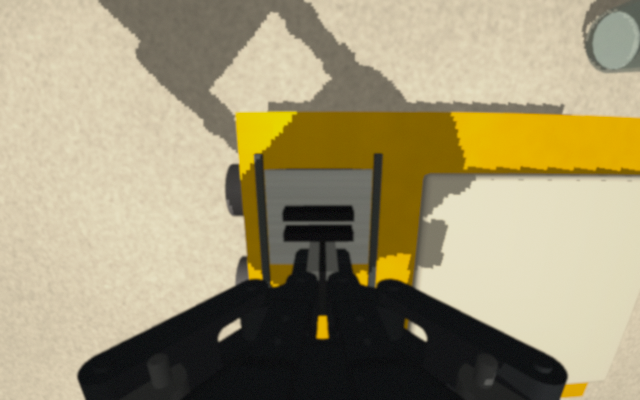

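The shutter now covers the well, with its far edge at v≈170, the housing's far edge at v≈113 and the ribs at v≈213 and 233. I'll work out how much travel is left.

```bash
python3 - <<'E'
from h import *
import pickle
c=pickle.load(open("w6.pkl","rb"))
t=np.radians(7.5);ey=np.array([-np.sin(t),np.cos(t)])
W=np.array([449.7,-152.9]);H=onz(c,(319,113),85)[:2];P=onz(c,(319,170),88)[:2]
R=(onz(c,(319,213),100)[:2]+onz(c,(319,233),100)[:2])/2
print("housing edge rel well (52)",(H-W)@ey,"open via edge",28-(P-W)@ey,"via housing",(H-P)@ey-24,"via ridge",-(R-W)@ey,"tool",(np.array([453.3,-176.6])-W)@ey)
E
```

```text
housing edge rel well (52) 50.427496747025444 open via edge 5.958224828082795 via housing 4.385721575108242 via ridge 2.745186793610205 tool -23.967137506551484
```

Request:
move_arm --series "-0.0002 0.0015 0 0; -0.0002 0.0015 0 0; 0 0.0007 0 0; 0 0 0 0; 0 0 0 0"

```text
t: 13.9
tcp_pos: [452.9, -173.1, 92.4]
orientation: [-3.141, -0.0, 1.7]
contact_force: [0.1, -1.1, 0.6]
width: 0.001
gripper_force: 0.3
```

Request:
move_arm --series "0 0.0006 0 0; 0 0 0 0; 0 0 0 0"

```text
t: 14.2
tcp_pos: [452.9, -172.6, 92.4]
orientation: [-3.142, -0.0, 1.7]
contact_force: [-0.3, -0.9, 0.2]
width: -0.002
gripper_force: 0.4
```

Request:
move_arm --series "0 0.0007 0 0; 0 0 0 0; 0 0 0 0"

```text
t: 14.5
tcp_pos: [452.9, -171.9, 92.4]
orientation: [-3.142, 0.0, 1.7]
contact_force: [-0.4, -0.7, -0.1]
width: 0.004
gripper_force: 0.5
```

Request:
move_arm --series "0 0.0005 0 0; 0 0 0 0; 0 0 0 0"

```text
t: 14.8
tcp_pos: [452.9, -171.8, 92.5]
orientation: [3.142, 0.001, 1.7]
contact_force: [-1.2, -3.7, -0.8]
width: 0.001
gripper_force: 2.0
```

The force stepped up and the TCP stalled, so the shutter is on its shut stop. I'll back off, lift away and check from above.

Request:
move_arm --series "0.0005 -0.004 0 0; 0.0005 -0.004 0 0; 0 0 0.015 0; 0 0 0.03 0; 0.005 -0.04 0.04 0; 0.005 -0.04 0.03 0; 0 0 0 0; 0 0 0 0; 0 0 0 0; 0 0 0 0"

```text
t: 15.8
tcp_pos: [462.6, -252.8, 200.8]
orientation: [-3.14, -0.003, 1.701]
contact_force: [0.2, -0.1, 0.1]
width: -0.008
gripper_force: 0.0
```

```bash
python3 - <<'E'
from h import *
o=sensors.get_obs();print(o["t"],o["tcp_pos"],o["contact_force"])
c,im=snap("wrist","w7.png")
import pickle;pickle.dump(c,open("w7.pkl","wb"))
E
```

```text
15.8 [ 462.55597945 -252.82732077  200.80831003] [ 0.17328354 -0.06149287  0.1120405 ]
```

View pics/w7.png

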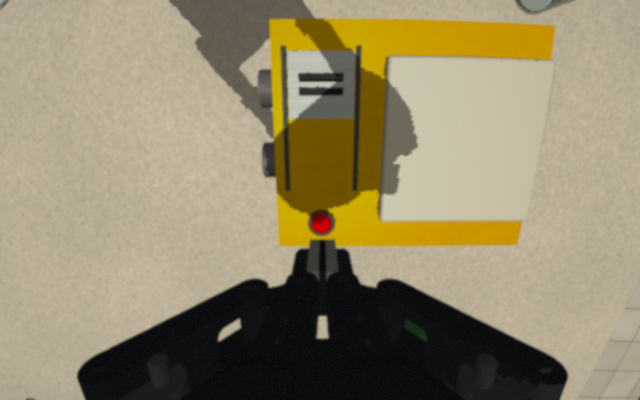

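The ribs at (321,77) and (321,91) and the lamp at (321,223) show the shutter shut over the well and the unit in place. I'll check the ridge-to-lamp distance (123 mm when shut) and hand in if it agrees.

```bash
python3 - <<'E'
from h import *
import pickle
c=pickle.load(open("w7.pkl","rb"))
L=onz(c,(321,223),92)[:2];R=onz(c,(321,84),100)[:2];d=np.linalg.norm(R-L);print(L,R,d)
if d>119.5: print(job.sign_off())
E
```

```text
[ 465.23695678 -273.83646598] [ 449.68169168 -154.24073703] 120.60308725015807
the job is handed in; nothing more can be done
None
```

The job is handed in: I opened the red-lamp unit's shutter fully, held the reset key on its bottom stop for about 2 s, and pushed the shutter back to its closed stop; the verdict isn't shown to me.

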